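# Load the burn-in box with potted relay modules

## Robot

A 6-joint arm with a two-finger parallel gripper is mounted at the origin on the work surface. World frame = base frame: x ahead of the robot, y to its left, z up, the work surface at z = 0. Lengths are in m, angles in degrees, forces in N, time in s.
With the tool pointing down it reaches from about 0.25 to 0.725 m from the base axis. Payload 9.7 kg.
Tool frame: the origin (TCP) lies midway between the tips of the shut fingers; the grasp point (between the pads) lies 19 mm behind it (grip_point_offset is the distance from the TCP to the grasp point, in m); y points along the fingers, z is the direction in which the jaws open and shut, and the axes are right-handed (so a half turn about y gives the same grasp; the last joint's range is limited). The gripper opens to 85 mm and grips with 20 to 120 N. Pads are 22 mm wide; open, the fingers measure 114 mm over their backs; the gripper's body (76 mm by 85 mm) begins 54 mm behind the grasp point. The pads swing forward as they close: fully open they stand 13 mm farther back than shut.
Start: joints at [69.442, 4.979, 10.078, 95.1, 0, 90], TCP at [0.193, 0.515, 0.231] pointing down, gripper open.
Joint ranges: [-179.16, 179.16], [-48.56, 103.87], [-65.8, 70.77], [-126.05, 130.52], [-82.76, 87.17], [-180, 180]. Speed limits (degrees/s): [127.2, 127.2, 147.25, 180, 180, 180].

## Interface

Orientations are given as [roll, pitch, yaw] about the fixed x, y, z axes, in that order (R = Rz(yaw) Ry(pitch) Rx(roll)).
In Python, from workcell import get_obs, camera, job_done, grip_point_offset gives the robot as it stands.
- The arm moves only by the tool move_arm, never from a script. Its argument "deltas" is a list that holds one entry, the list of rows, each a list of 4 numbers: the shift along the tool's x, y, z in m, then the turn about the tool's y in degrees. A call has 1 to 5 rows; each row is the pose to reach, as a shift and turn from the pose commanded when the call began, along the tool's axes at that moment; what a row does not reach only later rows make up. A row lasts 1/10 s, in which the tool goes at most 50 mm and 8.59 degrees, less where a joint would pass 70% of its speed; a pose out of reach is approached as far as the arm can. A call with a gripper value outside its range is refused whole. "claw" is the finger opening in m, from 0 to 0.0854, set as the call begins (left out, the last holds). The fingers move at their own pace and stop on an object; "newtons" is the grip in N (left out, the last holds). Time passes only in rows, so rows that repeat a pose let the fingers close. It gives the time, the measured TCP pose, the force and the opening at its end, in the units of the state.
- get_obs(): the state, without advancing time (a new reading comes with each control period).
- camera(name): name is "side" or "top" or "wrist"; returns a dict with "color" (480x640x3 uint8, blue, green, red), "range_z" (480x640 float32, m along the optical axis (not along the pixel's ray), 0 where there is no reading), "fx", "fy", "cx", "cy" (pixels), "T" (4x4, takes a point from camera to world coordinates). Camera axes: x right, y down, z forward; pixel columns grow to the right and rows downward; lengths in m; the calibration is good to about 2 mm. A picture is of the moment at which its call begins.
- job_done(): hands the job in, once; it reports no verdict.
The state is a dict: "time": time; "q": joint angles; "qd": joint speeds; "joint_efforts": joint torques, N m; "ee_pos": TCP position; "tcp_rot": TCP orientation; "wrist_force": force on the tool from outside, world axes, zero at the start; "torque": the same for the moment, N m; "opening": finger opening in m.
Only numpy, scipy, OpenCV 4.12 (cv2) and the standard library are available. Lean on these libraries where they do the work, as an engineer would, in place of code of your own. Each camera call takes 0.05 s, during which the arm holds its last target. There are 200 camera calls.

## Task

The relay modules standing on the white sheet are due for burn-in: lift the lid off the burn-in box by its knob and set it down, knob up, on the middle of the cork mat, then press every module fully home, terminal strip up, into a pocket of its own (any pocket), so that the top of its black case is level with the aluminium plate. When all of them are in, put the lid back so that it sits fully down around the plate, and only then turn the timer knob until its white line points to the bold long mark on the scale. Leave the tin and the dust blower behind the box standing where they are.

Things in the scene. Friction and masses are not known exactly. Their poses are not given: they have to be found in the camera images.
- station: burn-in box, fixed: light grey housing 290 (its x) x 190 (its y) x 85 mm high. Origin: centre of its underside; x points away from the operator (front deck with timer at -x, aluminium pocket plate at +x), z up. The plate (166 x 146 mm, centred at x +40 mm, 2 x 2 pockets with their long sides along x) stands 10 mm proud of the housing
- lid_seat (a point): point on the housing top (85 mm above the bench) under the middle of the pocket plate: the lid's origin lies here when the lid sits fully down around the plate, its sides parallel to the station's (either way round)
- lid: loose sheet-steel cover, open underneath, 179 (its x) x 159 (its y) x 42 mm high, walls 2.5 mm; round black knob on top: head 38 mm in diameter, 54 to 76 mm above the lower edge, on a neck 18 mm in diameter. Origin: centre of the lower edge plane, z up. About 0.4 kg. At the start it sits around the raised plate (4 mm play on each side; 7 mm free above seated modules)
- mat: cork mat for the lid, fixed flat on the bench beside the station, on one side or the other, 230 (x) x 210 (y) x 4 mm. Origin: centre of its underside
- sheet: white work sheet, fixed flat on the bench on the other side of the station, 290 (x) x 230 (y) x 2 mm; the modules stand on it. Origin: centre of its underside
- timer (a joint): angle of the timer knob, rad, 0 to 4.9, growing clockwise seen from above. At 0 the white pointer line points along the station's +x; at 2.10 it points to the bold mark. It stays where it is left (friction only)
- timer_grip (a point): on the timer's axis, on the front deck, 19 mm above the housing top, at mid height of the grip bar. The black bar (52 x 13 mm, from 7 to 31 mm above the housing top) lies along the pointer; the white line is at one end of it. Round skirt 60 mm in diameter below it
- timer_mark (a point): the bold long mark on the timer's scale (18 x 6 mm, the other marks are thin and short), this point 40 mm from the timer's axis
- pocket0 (a point): centre of a pocket's mouth, level with the plate's face (95 mm above the bench). Pocket 67 x 43 mm, 28 mm deep, flat floor, mouth chamfered 3 mm. A copper contact spring in one long wall bows 4 mm inwards: a module drops in only 5 to 12 mm by itself, then needs a push of 5 to 15 N; it stays down, held against the other long wall 1.5 mm off centre
- pocket1 (a point): centre of a pocket's mouth, level with the plate's face (95 mm above the bench). Pocket 67 x 43 mm, 28 mm deep, flat floor, mouth chamfered 3 mm. A copper contact spring in one long wall bows 4 mm inwards: a module drops in only 5 to 12 mm by itself, then needs a push of 5 to 15 N; it stays down, held against the other long wall 1.5 mm off centre
- pocket2 (a point): centre of a pocket's mouth, level with the plate's face (95 mm above the bench). Pocket 67 x 43 mm, 28 mm deep, flat floor, mouth chamfered 3 mm. A copper contact spring in one long wall bows 4 mm inwards: a module drops in only 5 to 12 mm by itself, then needs a push of 5 to 15 N; it stays down, held against the other long wall 1.5 mm off centre
- pocket3 (a point): centre of a pocket's mouth, level with the plate's face (95 mm above the bench). Pocket 67 x 43 mm, 28 mm deep, flat floor, mouth chamfered 3 mm. A copper contact spring in one long wall bows 4 mm inwards: a module drops in only 5 to 12 mm by itself, then needs a push of 5 to 15 N; it stays down, held against the other long wall 1.5 mm off centre
- module0: potted relay module, all alike (3 or 4 are present; an absent one reads None): black case 64 (its x) x 40 (its y) x 28 mm, on its top a grey terminal strip 52 x 22 mm, 22 mm high (28 to 50 mm above the underside), centred, with four screws. Origin: centre of its underside, z up. About 0.16 kg. Fits any pocket either way round; home when its case top is level with the plate (origin 28 mm below the mouth)
- module1: potted relay module, all alike (3 or 4 are present; an absent one reads None): black case 64 (its x) x 40 (its y) x 28 mm, on its top a grey terminal strip 52 x 22 mm, 22 mm high (28 to 50 mm above the underside), centred, with four screws. Origin: centre of its underside, z up. About 0.16 kg. Fits any pocket either way round; home when its case top is level with the plate (origin 28 mm below the mouth)
- module2: potted relay module, all alike (3 or 4 are present; an absent one reads None): black case 64 (its x) x 40 (its y) x 28 mm, on its top a grey terminal strip 52 x 22 mm, 22 mm high (28 to 50 mm above the underside), centred, with four screws. Origin: centre of its underside, z up. About 0.16 kg. Fits any pocket either way round; home when its case top is level with the plate (origin 28 mm below the mouth)
- module3: potted relay module, all alike (3 or 4 are present; an absent one reads None): black case 64 (its x) x 40 (its y) x 28 mm, on its top a grey terminal strip 52 x 22 mm, 22 mm high (28 to 50 mm above the underside), centred, with four screws. Origin: centre of its underside, z up. About 0.16 kg. Fits any pocket either way round; home when its case top is level with the plate (origin 28 mm below the mouth)
- tin: bystander: dark steel tin, 84 mm in diameter, 85 mm high. Origin: centre of its underside
- blower: bystander: blue dust blower bulb standing on its foot, 64 mm in diameter, 105 mm high. Origin: centre of its underside
Not all that is in view belongs to the job. Leave any yellow look-alike of the module2 alone.

How it is judged:
By the outcome, as a careful person would: the job done as asked, in the order asked, and still so for the second after the job is handed in, with the robot touching nothing.
Of module0, module1, module2, module3 only 3 to 4 are there at a start; the rules pass over those that are not, and their reading is None.
At some moment in a run one of lid, module0, module1, module2, module3 may be knocked a few centimetres aside while the robot is not near it.
It also fails if it takes over 210 s, if anything falls off the work surface, if the arm or the gripper's body presses on something with over 40 N, if the wrist force passes 120 N, or if a joint passes its speed limit or range.

## Working session

There is one attempt and no reset: what is moved stays moved. The work goes in short steps, Python scripts to look and compute and a tool call to move; the robot and the scene stay as the last step left them, time stands still between calls to the robot, and variables do not carry over. Pictures are saved under pics/ and viewed, about 12 in all and at most 16, crops included, and the job is handed in when it is done.

Besides the shell and the picture viewer there is one more tool, called after "Emit:" as name(argument=value, ...), one argument or row to a line, values as JSON. move_arm: Moves the arm, as the interface text tells. Its arguments: {"type":"object","properties":{"deltas":{"type":"array"},"claw":{"type":"number"},"newtons":{"type":"number"}},"required":["deltas"]}

```bash
ls; mkdir -p pics; python3 - <<'E'
from workcell import *
import cv2,numpy as np
print(get_obs(), grip_point_offset)
for n in ("top","side"):
    c=camera(n); cv2.imwrite(f"pics/{n}0.png",c["color"]); np.savez(f"{n}0.npz",**c); print(n,c["fx"],c["cx"],c["cy"],c["T"].round(3).tolist())
E
```

```text
pics
{'time': 0.0, 'q': array([ 6.94438787e+01,  5.01106531e+00,  1.00332003e+01,  9.51010901e+01,
       -1.28761370e-03,  8.99995176e+01]), 'qd': array([-0.00356488,  0.02510414,  0.06183525, -0.04195623,  0.12562944,
       -0.07405739]), 'joint_efforts': array([-7.81910585e-04, -5.20398045e+01,  4.64794779e+01,  1.66427088e-02,
        5.73769921e-05,  2.73042235e-05]), 'ee_pos': array([0.1930373 , 0.51474582, 0.23057219]), 'tcp_rot': array([-9.00789552e+01, -1.28694771e-03, -2.05556371e+01]), 'wrist_force': array([-0.57258813,  0.46310594,  0.24870434]), 'torque': array([-0.06052337,  0.00930373, -0.02405966]), 'opening': 0.08532222036074612} 0.0187
top 569.9529116130888 313.90773645037 238.66013712804866 [[0.016, -0.993, 0.113, 0.362], [-1.0, -0.015, 0.008, -0.025], [-0.006, -0.113, -0.994, 1.608], [0.0, 0.0, 0.0, 1.0]]
side 528.9778342133898 330.1438127996297 231.213938621621 [[0.998, -0.038, 0.044, 0.473], [-0.058, -0.661, 0.748, -0.917], [0.001, -0.749, -0.662, 0.89], [0.0, 0.0, 0.0, 1.0]]
```

View pics/top0.png

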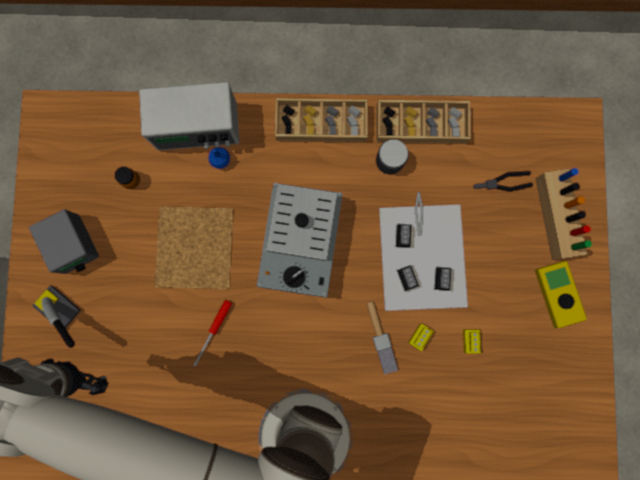

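View pics/side0.png

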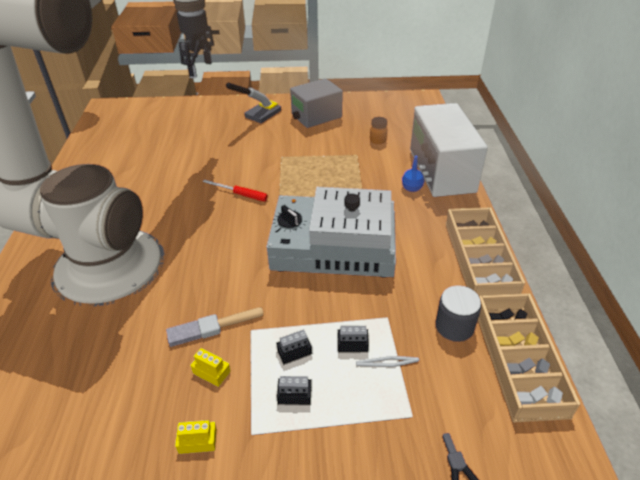

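The top view shows three black modules on the sheet at (404,236), (408,277) and (443,279). The yellow look-alikes at (422,337) and (472,341) are off the sheet. The lid knob is at (302,220), the timer at (294,278) and the mat at (195,247).

```bash
cat > h.py <<'E'
import numpy as np,cv2
from workcell import *
def cloud(c):
    v,u=np.mgrid[0:480,0:640]; z=c["range_z"]
    P=np.stack([(u-c["cx"])/c["fx"]*z,(v-c["cy"])/c["fy"]*z,z,np.ones_like(z)],-1)@c["T"].T
    P=P[...,:3]; P[z==0]=np.nan; return P
def px(c,u,v,z):
    d=c["T"][:3,:3]@np.array([(u-c["cx"])/c["fx"],(v-c["cy"])/c["fy"],1]); o=c["T"][:3,3]
    return o+d*(z-o[2])/d[2]
def rect(P,m,minpts=30):
    n,l,s,_=cv2.connectedComponentsWithStats(m.astype(np.uint8))
    for i in range(1,n):
        if s[i,4]<minpts: continue
        Q=P[l==i]; r=cv2.minAreaRect((Q[:,:2]*1000).astype(np.float32)); (w,h),a=r[1],r[2]
        if h>w: w,h,a=h,w,a+90
        a=(a+90)%180-90
        print("px",s[i,:5],"c",np.round(r[0],1),"size",round(w,1),round(h,1),"longaxis",round(a,1),"z",np.nanmedian(Q[:,2]).round(4))
E
python3 - <<'E'
from h import *
c=dict(np.load("top0.npz")); P=cloud(c); z=P[...,2]; x,y=P[...,0],P[...,1]
box=np.zeros((480,640),bool); box[170:310,250:350]=1
print("lid");rect(P,box&(z>.12)&(z<.135))
print("knob");rect(P,box&(z>.145),10)
print("house");rect(P,box&(z>.075)&(z<.135))
print("timer");rect(P,box&(z>.105)&(z<.12),5)
sh=np.zeros_like(box); sh[205:308,380:468]=1
print("mods");rect(P,sh&(z>.015)&(z<.07),10)
hsv=cv2.cvtColor(c["color"],cv2.COLOR_BGR2HSV)
print("black");rect(P,sh&(hsv[...,2]<90),40)
print(px(c,195,247,.004),px(c,294,278,.116),px(c,302,220,.161))
big=np.hstack([cv2.resize(c["color"][175:300,245:350],None,fx=4,fy=4,interpolation=3),cv2.resize(c["color"][200:325,380:475],None,fx=4,fy=4,interpolation=3)])
cv2.imwrite("pics/crop0.png",big)
E
```

```text
lid
px [ 266  184   71   76 3780] c [576.4  21.4] size 179.8 159.2 longaxis -8.2 z 0.1265
knob
px [294 213  15  15 172] c [575.3  20.4] size 36.3 36.0 longaxis 1.5 z 0.1595
house
px [ 256  183   86  114 7203] c [534.7  26.9] size 286.0 190.3 longaxis -7.8 z 0.1216
timer
px [284 269  18  15  93] c [432.2  40.7] size 50.6 13.3 longaxis -51.4 z 0.1151
mods
px [395 223  16  25 347] c [ 555.8 -261.1] size 65.1 40.8 longaxis -2.6 z 0.0341
px [397 265  22  26 347] c [ 437.8 -272.7] size 63.6 42.0 longaxis 20.3 z 0.0364
px [434 266  17  25 358] c [ 437.1 -370.2] size 64.0 42.1 longaxis -5.2 z 0.0376
black
px [396 224  16  24 268] c [ 555.6 -262.8] size 72.4 36.7 longaxis -20.1 z 0.0309
px [397 266  22  25 268] c [ 437.1 -276.1] size 63.6 45.0 longaxis 22.0 z 0.0311
px [434 267  18  24 287] c [ 436.2 -374. ] size 63.1 49.4 longaxis -2.3 z 0.0318
[0.51531973 0.32383239 0.004     ] [0.42718088 0.03709281 0.116     ] [0.57405793 0.01764342 0.161     ]
```

View pics/crop0.png

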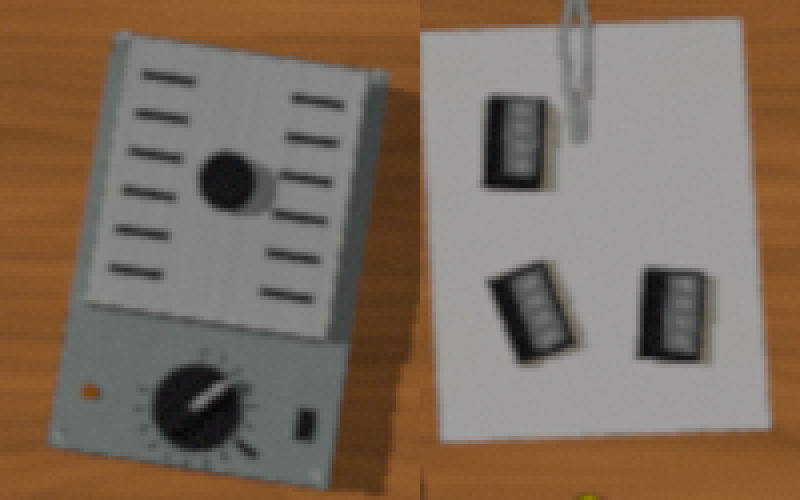

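```bash
cat >> h.py <<'E'
def goal(x,y,z,yaw):
    o=get_obs(); p=o["ee_pos"]; w=o["tcp_rot"][2]; a=np.radians(w); d=np.array([x,y,z])-p
    print("at",p.round(4),"yaw",w.round(2),"-> tool",np.round([np.cos(a)*d[0]+np.sin(a)*d[1],-d[2],-np.sin(a)*d[0]+np.cos(a)*d[1]],4),"turn",round(w-yaw,2),"F",o["wrist_force"].round(1),"open",round(o["opening"],4))
E
python3 -c "
from h import *
goal(.5755,.0208,.2,-8)"
```

```text
at [0.193  0.5148 0.2307] yaw -20.55 -> tool [ 0.5315  0.0307 -0.3283] turn -12.55 F [ 0.4 -0.1  0.1] open 0.0853
```

Emit:
move_arm(
  deltas=[
    [[0.04, 0, -0.025, -1.2], [0.08, 0, -0.05, -2.4], [0.12, 0, -0.075, -3.6], [0.16, 0, -0.1, -4.8], [0.2, 0, -0.125, -6]],
  ],
)

```text
time: 0.6
ee_pos: [0.3371, 0.326, 0.231]
tcp_rot: [-90.0, 0.0, -14.5]
wrist_force: [1.0, 0.7, 0.3]
opening: 0.0856
```

Emit:
move_arm(
  deltas=[
    [[0.038, 0, -0.029, 0], [0.076, 0, -0.058, 0], [0.114, 0, -0.087, 0], [0.152, 0, -0.116, 0], [0.19, 0, -0.145, 0]],
  ],
)

```text
time: 1.1
ee_pos: [0.4847, 0.1377, 0.2311]
tcp_rot: [-90.0, 0.0, -14.6]
wrist_force: [0.9, 0.5, -0.5]
opening: 0.0854
```

Emit:
move_arm(
  deltas=[
    [[0.035, 0.0, -0.027, -2], [0.07, 0.01, -0.054, -4], [0.1186, 0.03, -0.092, -6.5], [0.1186, 0.03, -0.092, -6.5], [0.1186, 0.03, -0.092, -6.5]],
  ],
)

```text
time: 1.6
ee_pos: [0.5758, 0.019, 0.1993]
tcp_rot: [-90.0, 0.2, -8.2]
wrist_force: [-0.2, 0.2, -0.1]
opening: 0.0855
```

```bash
python3 - <<'E'
from h import *
c=camera("wrist"); cv2.imwrite("pics/w1.png",c["color"]); np.savez("w1.npz",**c)
P=cloud(c); z=P[...,2]
print("knob");rect(P,(z>.15)&(z<.17),200)
print("lid");rect(P,(z>.12)&(z<.134),800)
goal(.5755,.0208,.130,-8)
t=camera("top"); Q=cloud(t);m=np.zeros((480,640),bool);m[190:310,140:245]=1
hsv=cv2.cvtColor(t["color"],cv2.COLOR_BGR2HSV)
# mat outline by saturation
mm=m&(Q[...,2]>.002)&(Q[...,2]<.008); rect(Q,mm,300)
cv2.imwrite("pics/top1.png",t["color"])
E
```

```text
knob
px [ 276  239   73   73 4048] c [576.6  18.1] size 37.2 37.1 longaxis 9.9 z 0.1607
lid
px [  165   100   295   286 69995] c [577.2  18. ] size 179.6 159.6 longaxis -8.2 z 0.127
at [0.5754 0.0203 0.2004] yaw -8.17 -> tool [0.0001 0.0704 0.0005] turn -0.17 F [-1.6 -0.2  0.5] open 0.0858
px [ 148  192   97  103 3787] c [528.4 320.7] size 291.1 271.7 longaxis 0.9 z 0.0047
```

View pics/w1.png

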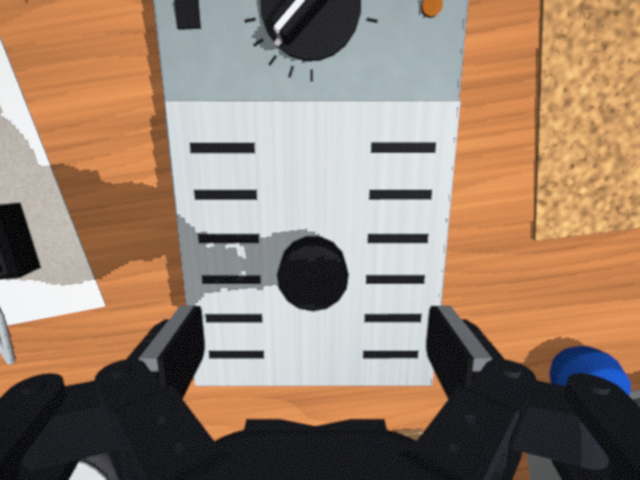

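The wrist view puts the knob at (313,273), centred between the fingers within 2 mm. I'll descend and grip it.

Emit:
move_arm(
  deltas=[
    [[0.001, 0.03, -0.0015, 0], [0.001, 0.06, -0.0015, 0], [0.001, 0.07, -0.0015, 0], [0.001, 0.07, -0.0015, 0]],
  ],
)

```text
time: 2.1
ee_pos: [0.5754, 0.0202, 0.1308]
tcp_rot: [-90.0, 0.1, -8.0]
wrist_force: [1.2, -0.1, 0.8]
opening: 0.0854
```

Emit:
move_arm(
  deltas=[
    [[0, 0, 0, 0], [0, 0, 0, 0], [0, 0, 0, 0], [0, 0, 0, 0], [0, 0, 0, 0]],
  ],
  claw=0.02,
  newtons=60,
)

```text
time: 2.6
ee_pos: [0.577, 0.019, 0.1328]
tcp_rot: [-90.0, -0.1, -8.1]
wrist_force: [-1.7, 0.7, 5.6]
opening: 0.0363
```

Emit:
move_arm(
  deltas=[
    [[0, 0, 0, 0], [0, 0, 0, 0], [0, 0, 0, 0]],
  ],
)

```text
time: 2.9
ee_pos: [0.577, 0.019, 0.1329]
tcp_rot: [-90.0, -0.1, -8.1]
wrist_force: [-1.3, -0.6, 5.9]
opening: 0.0366
```

Emit:
move_arm(
  deltas=[
    [[0, -0.01, 0, 0], [0, -0.03, 0, 0], [0, -0.06, 0, 0], [0, -0.085, 0, 0], [0, -0.085, 0, 0]],
  ],
)

```text
time: 3.4
ee_pos: [0.5775, 0.0191, 0.2201]
tcp_rot: [-89.9, -0.3, -8.1]
wrist_force: [-0.1, 0.4, -3.6]
opening: 0.0364
```

```bash
python3 - <<'E'
from h import *
goal(.515,.324,.2,-8)
t=camera("top"); hsv=cv2.cvtColor(t["color"],cv2.COLOR_BGR2HSV)
print(hsv[240:250:5,170:220:12].tolist(), hsv[295:300,170:220:12].tolist())
E
```

```text
at [0.5775 0.0191 0.2201] yaw -8.06 -> tool [-0.1047  0.0201  0.2931] turn -0.06 F [-0.1  0.4 -3.6] open 0.0364
[[[16, 147, 132], [16, 152, 119], [17, 149, 130], [17, 143, 132], [17, 145, 135]], [[17, 147, 139], [16, 148, 124], [16, 150, 124], [17, 147, 128], [17, 143, 139]]] [[[14, 174, 138], [14, 174, 135], [14, 173, 131], [14, 180, 139], [14, 173, 137]], [[15, 176, 138], [14, 176, 136], [14, 176, 132], [14, 177, 141], [14, 174, 138]], [[14, 175, 137], [14, 177, 137], [14, 177, 131], [14, 174, 135], [14, 176, 132]], [[14, 171, 139], [14, 171, 139], [15, 176, 133], [14, 178, 130], [14, 181, 127]], [[14, 176, 133], [14, 180, 136], [14, 178, 132], [14, 180, 129], [14, 183, 128]]]
```

Lifted, with a wrist force of −3.6 N, about the lid's weight. Next I carry it over the mat and refine the mat centre with a colour mask from the first picture.

Emit:
move_arm(
  deltas=[
    [[-0.012, 0, 0.033, 0], [-0.024, 0, 0.066, 0], [-0.038, 0, 0.105, 0], [-0.052, 0, 0.145, 0], [-0.066, 0, 0.185, 0]],
  ],
)

```text
time: 3.95
ee_pos: [0.536, 0.2128, 0.2141]
tcp_rot: [-90.1, 0.1, -8.1]
wrist_force: [0.8, 0.6, -4.0]
opening: 0.0364
```

Emit:
move_arm(
  deltas=[
    [[-0.012, 0, 0.036, 0], [-0.024, 0, 0.072, 0], [-0.038, 0, 0.1, 0], [-0.039, 0, 0.108, 0], [-0.039, 0, 0.108, 0]],
  ],
)

```text
time: 4.45
ee_pos: [0.5128, 0.3248, 0.2142]
tcp_rot: [-90.1, 0.1, -7.9]
wrist_force: [-0.1, 0.1, -3.1]
opening: 0.0361
```

```bash
python3 - <<'E'
from h import *
c=dict(np.load("top0.npz")); hsv=cv2.cvtColor(c["color"],cv2.COLOR_BGR2HSV)
s=cv2.GaussianBlur(hsv,(5,5),0)[...,1]; m=np.zeros((480,640),np.uint8); m[195:300,145:245]=(s<162)[195:300,145:245]
m=cv2.morphologyEx(m,cv2.MORPH_OPEN,np.ones((7,7)))
rect(cloud(c),m>0,500)
goal(.515,.324,.2,-8)
E
```

```text
px [ 155  207   78   82 6042] c [512.8 329.2] size 231.2 127.8 longaxis -28.6 z 0.004
at [0.5128 0.3248 0.2142] yaw -7.95 -> tool [ 0.0023  0.0142 -0.0004] turn 0.05 F [-0.1  0.1 -3.1] open 0.0361
```

Emit:
move_arm(
  deltas=[
    [[0, 0.04, 0, 0], [0, 0.08, 0, 0], [0, 0.12, 0, 0], [0, 0.145, 0, 0], [0, 0.155, 0, 0]],
  ],
)

```text
time: 4.95
ee_pos: [0.5122, 0.3215, 0.0573]
tcp_rot: [-90.2, 0.2, -8.1]
wrist_force: [-0.9, -0.5, -4.2]
opening: 0.0364
```

Emit:
move_arm(
  deltas=[
    [[0, 0.002, 0, 0], [0, 0.004, 0, 0], [0, 0.006, 0, 0], [0, 0.007, 0, 0]],
  ],
)

```text
time: 5.35
ee_pos: [0.5141, 0.3242, 0.0555]
tcp_rot: [-89.9, -0.1, -8.1]
wrist_force: [-0.3, 0.5, -3.6]
opening: 0.0363
```

Emit:
move_arm(
  deltas=[
    [[0, 0.002, 0, 0], [0, 0.003, 0, 0], [0, 0.004, 0, 0], [0, 0.004, 0, 0]],
  ],
)

```text
time: 5.75
ee_pos: [0.5137, 0.3242, 0.0519]
tcp_rot: [-89.9, -0.1, -8.0]
wrist_force: [-3.7, -2.5, 6.5]
opening: 0.0362
```

Emit:
move_arm(
  deltas=[
    [[0, 0, 0, 0], [0, 0, 0, 0], [0, 0, 0, 0], [0, 0, 0, 0]],
  ],
  claw=0.0854,
)

```text
time: 6.15
ee_pos: [0.5136, 0.324, 0.0503]
tcp_rot: [-90.0, -0.0, -8.1]
wrist_force: [-0.4, 0.2, 0.2]
opening: 0.0858
```

Emit:
move_arm(
  deltas=[
    [[0, -0.01, 0, 0], [0, -0.05, 0, 0], [0, -0.1, 0, 0], [0, -0.15, 0, 0], [0, -0.18, 0, 0]],
  ],
)

```text
time: 6.65
ee_pos: [0.5138, 0.3241, 0.2356]
tcp_rot: [-89.8, -0.2, -8.1]
wrist_force: [0.7, 0.6, 0.6]
opening: 0.0854
```

Emit:
move_arm(
  deltas=[
    [[0, 0, -0.045, 0], [0, 0, -0.09, 0], [0, 0, -0.135, 0], [0, 0, -0.18, 0], [0, 0, -0.225, 0]],
  ],
)

```text
time: 7.15
ee_pos: [0.4814, 0.0996, 0.2312]
tcp_rot: [-90.0, -0.1, -8.0]
wrist_force: [1.5, 0.2, 0.2]
opening: 0.0854
```

Emit:
move_arm(
  deltas=[
    [[0, 0, -0.045, 0], [0, 0, -0.09, 0], [0, 0, -0.135, 0], [0, 0, -0.18, 0], [0, 0, -0.225, 0]],
  ],
)

```text
time: 7.65
ee_pos: [0.4498, -0.1233, 0.2314]
tcp_rot: [-90.0, -0.1, -8.1]
wrist_force: [1.3, 1.4, 0.1]
opening: 0.0853
```

Emit:
move_arm(
  deltas=[
    [[0.01, 0, -0.045, 0], [0.02, 0, -0.09, 0], [0.045, 0, -0.125, 0], [0.056, 0, -0.16, 0], [0.056, 0, -0.162, 0]],
  ],
)

```text
time: 8.15
ee_pos: [0.4833, -0.2933, 0.2297]
tcp_rot: [-90.0, 0.0, -8.2]
wrist_force: [-1.2, 0.9, -0.1]
opening: 0.0855
```

```bash
python3 - <<'E'
from h import *
c=camera("wrist"); t=camera("top"); cv2.imwrite("pics/w2.png",np.hstack([cv2.resize(c["color"],(400,300)),cv2.resize(t["color"],(400,300))])); np.savez("w2.npz",**c); np.savez("t2.npz",**t)
P=cloud(c); z=P[...,2]
print("mods");rect(P,(z>.012)&(z<.07)&(P[...,1]<-.15),500)
print("strips");rect(P,(z>.044)&(z<.06)&(P[...,1]<-.15),200)
Q=cloud(t); b=np.zeros((480,640),bool); b[170:310,250:350]=1
print("plate"); rect(Q,b&(Q[...,2]>.09)&(Q[...,2]<.1),100)
b[:]=0; b[190:310,140:245]=1; print("lid");rect(Q,b&(Q[...,2]>.03)&(Q[...,2]<.05),100)
goal(.5558,-.2611,.1,-2.6)
E
```

```text
mods
px [  54    0   67   30 1501] c [ 293.2 -451.9] size 41.2 15.3 longaxis -86.7 z 0.0276
px [ 398    0   44   68 1583] c [ 343.  -181.1] size 58.7 19.3 longaxis 16.9 z 0.0183
px [ 289  118   72   85 3264] c [ 438.6 -276.7] size 64.0 39.9 longaxis 20.8 z 0.0503
px [ 191  138   57   75 3408] c [ 437.9 -374.1] size 64.0 40.5 longaxis -4.4 z 0.0451
px [ 330  244   46   74 2821] c [ 556.3 -265. ] size 64.1 40.1 longaxis -2.7 z 0.0368
px [385 414  45  26 736] c [ 738.5 -222.4] size 52.1 11.1 longaxis 81.2 z 0.0254
strips
px [ 300  129   52   67 1658] c [ 438.6 -276.7] size 51.9 22.0 longaxis 20.8 z 0.052
px [ 194  147   37   64 1725] c [ 437.9 -374. ] size 51.9 22.9 longaxis -4.2 z 0.0518
px [ 341  261   29   57 1316] c [ 556.6 -265.1] size 53.0 22.3 longaxis -2.3 z 0.0519
plate
px [ 268  189   66   69 1547] c [576.3  21. ] size 175.5 151.6 longaxis -10.1 z 0.0944
px [281 266  24  22 210] c [432.2  42.2] size 61.3 55.9 longaxis -89.8 z 0.093
lid
px [ 156  211   70   72 3085] c [513.8 328.3] size 179.4 162.7 longaxis -8.2 z 0.0454
at [ 0.4829 -0.2905  0.2304] yaw -8.15 -> tool [0.068  0.1304 0.0394] turn -5.55 F [0.4 0.4 0.3] open 0.0856
```

View pics/w2.png

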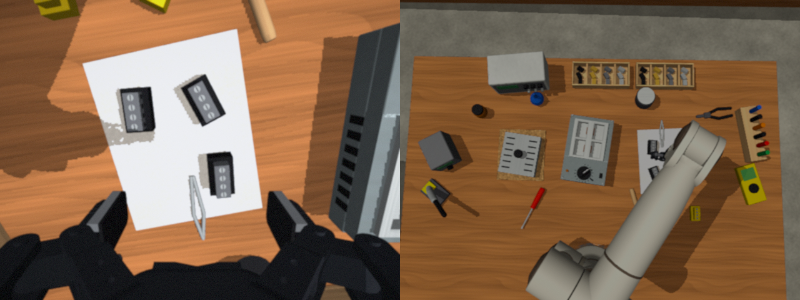

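The wrist view shows module A (221,177), B (203,100) and C (136,112), all black with the strip up, and the tweezers at (197,205) clear of B. The lid is on the mat. I'll take B first.

```bash
python3 -c "
from h import *
goal(.4386,-.2767,.032,20.8)"
```

```text
at [ 0.4829 -0.2905  0.2304] yaw -8.15 -> tool [-0.0458  0.1984  0.0074] turn -28.95 F [0.4 0.4 0.3] open 0.0856
```

Emit:
move_arm(
  deltas=[
    [[-0.01, 0.03, 0.002, -7], [-0.02, 0.06, 0.004, -14], [-0.035, 0.08, 0.006, -21], [-0.0458, 0.1, 0.0074, -28.95], [-0.0458, 0.11, 0.0074, -28.95]],
  ],
  claw=0.05,
)

```text
time: 8.75
ee_pos: [0.4376, -0.2745, 0.1196]
tcp_rot: [-90.0, 0.0, 21.1]
wrist_force: [0.8, 0.0, -0.3]
opening: 0.0503
```

Emit:
move_arm(
  deltas=[
    [[0, 0.03, 0, 0], [0, 0.06, 0, 0], [0, 0.075, 0, 0], [0, 0.083, 0, 0], [0, 0.0884, 0, 0]],
  ],
)

```text
time: 9.25
ee_pos: [0.4394, -0.2761, 0.0324]
tcp_rot: [-90.0, -0.0, 20.8]
wrist_force: [-0.5, -0.2, 0.1]
opening: 0.0502
```

```bash
python3 - <<'E'
from h import *
c=camera("wrist"); cv2.imwrite("pics/w3.png",c["color"])
goal(.4386,-.2767,.032,20.8)
E
```

```text
at [ 0.4392 -0.2761  0.0318] yaw 20.85 -> tool [-0.0008 -0.0002 -0.0004] turn 0.05 F [ 0.2  0.5 -0.2] open 0.0501
```

View pics/w3.png

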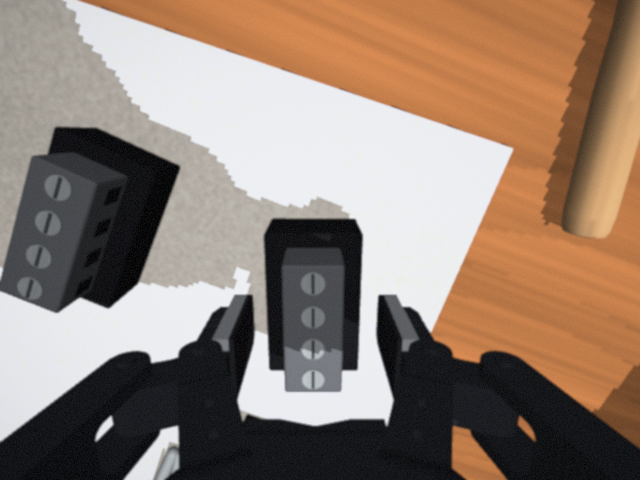

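The strip at (312,330) is centred between the pads. Close.

Emit:
move_arm(
  deltas=[
    [[0, 0, 0, 0], [0, 0, 0, 0], [0, 0, 0, 0], [0, 0, 0, 0], [0, 0, 0, 0]],
  ],
  claw=0.01,
  newtons=70,
)

```text
time: 9.8
ee_pos: [0.4396, -0.2766, 0.0332]
tcp_rot: [-90.1, -0.1, 20.9]
wrist_force: [0.1, -0.9, 5.0]
opening: 0.0202
```

Emit:
move_arm(
  deltas=[
    [[0, -0.03, 0, 0], [0, -0.07, 0, 0], [0, -0.11, 0, 0], [0, -0.15, 0, 0], [0, -0.17, 0, 0]],
  ],
)

```text
time: 10.3
ee_pos: [0.4394, -0.2765, 0.2057]
tcp_rot: [-90.2, -0.1, 20.9]
wrist_force: [0.5, -0.1, -1.6]
opening: 0.0205
```

```bash
python3 - <<'E'
from h import *
goal(.5746,.0185,.2,-8.2)
c=dict(np.load("t2.npz")); cv2.imwrite("pics/plate.png",cv2.resize(c["color"][170:310,240:350],None,fx=5,fy=5,interpolation=3)[:600])
E
```

```text
at [ 0.4394 -0.2765  0.2057] yaw 20.88 -> tool [0.2315 0.0057 0.2274] turn 29.08 F [ 0.5 -0.1 -1.6] open 0.0205
```

Emit:
move_arm(
  deltas=[
    [[0.033, 0, 0.0325, 5], [0.066, 0, 0.065, 10], [0.099, 0, 0.0975, 15], [0.132, 0, 0.13, 20], [0.165, 0, 0.162, 25]],
  ],
)

```text
time: 10.8
ee_pos: [0.5356, -0.0641, 0.202]
tcp_rot: [-90.0, -0.0, -4.3]
wrist_force: [1.1, 0.1, -1.4]
opening: 0.0204
```

```bash
python3 -c "
from h import *
goal(.61,.0185,.23,-8.2)"
```

```text
at [ 0.5356 -0.0641  0.202 ] yaw -4.33 -> tool [ 0.068 -0.028  0.088] turn 3.87 F [ 1.1  0.1 -1.4] open 0.0204
```

Emit:
move_arm(
  deltas=[
    [[0.02, -0.01, 0.03, 2], [0.045, -0.02, 0.06, 3.9], [0.068, -0.028, 0.088, 3.9], [0.068, -0.028, 0.088, 3.9], [0.068, -0.028, 0.088, 3.9]],
  ],
)

```text
time: 11.3
ee_pos: [0.6095, 0.0175, 0.2292]
tcp_rot: [-90.0, 0.1, -7.9]
wrist_force: [0.4, 0.6, -1.1]
opening: 0.0205
```

```bash
python3 - <<'E'
from h import *
c=camera("wrist"); cv2.imwrite("pics/w4.png",c["color"]); np.savez("w4.npz",**c)
P=cloud(c); z=P[...,2]
print("plate");rect(P,(z>.091)&(z<.099)&(P[...,0]>.48),300)
print("pockets");rect(P,(z>.06)&(z<.075)&(P[...,0]>.48),300)
goal(.61,.0185,.23,-8.2)
E
```

```text
plate
px [  199    64   217   229 21054] c [577.   17.7] size 166.8 146.9 longaxis -7.8 z 0.0947
pockets
px [ 231   85   59   93 4966] c [533.3 -12.5] size 67.4 41.7 longaxis -7.9 z 0.067
px [ 327   85   59   93 4969] c [543.1  58.4] size 67.5 42.6 longaxis -7.6 z 0.067
px [ 237  195   54   77 2613] c [612.5 -23.3] size 64.5 41.9 longaxis -7.9 z 0.0669
px [ 327  195   53   77 2020] c [622.5  47.7] size 63.5 42.0 longaxis -7.7 z 0.067
px [580 341  29  24 371] c [768.2 256.5] size 21.3 15.9 longaxis -43.1 z 0.0652
px [ 540  378  100   29 1115] c [810.8 258.7] size 93.9 4.1 longaxis -84.3 z 0.0676
px [ 44 380  65  28 564] c [ 740.5 -230.9] size 57.0 13.5 longaxis -85.5 z 0.069
at [0.6091 0.0169 0.2294] yaw -7.99 -> tool [ 0.0007 -0.0006  0.0017] turn 0.21 F [-0.9 -0.6 -1.4] open 0.0205
```

View pics/w4.png

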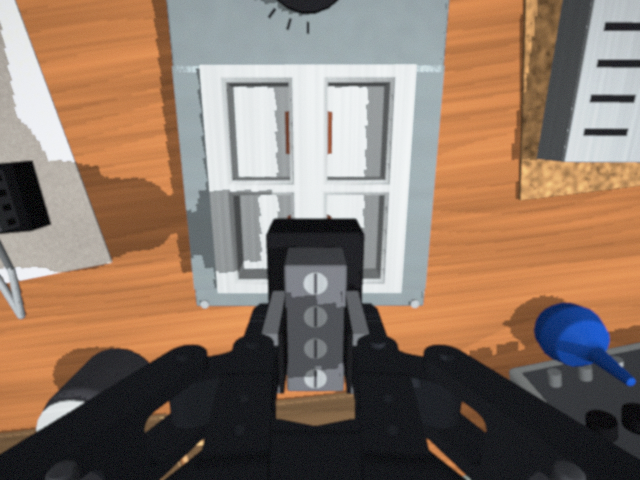

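The view shows both front pockets empty (260,130) and (358,130), with springs on their inner walls. The held module is straight in the jaws. Now I measure the module in hand.

```bash
python3 - <<'E'
from h import *
c=dict(np.load("w4.npz")); P=cloud(c); z=P[...,2]
b=np.zeros((480,640),bool); b[235:400,280:352]=1
print("strip");rect(P,b&(z>.243)&(z<.255),300)
b[:]=0;b[210:400,255:375]=1
print("case");rect(P,b&(z>.222)&(z<.2275),100)
goal(.5431+.0001,.0584+.0008,.14,-7.8)
E
```

```text
strip
px [ 280  259   72  132 7908] c [608.5  18.8] size 52.9 26.4 longaxis -7.7 z 0.2481
case
px [ 265  229   99   74 3385] c [592.   20.6] size 40.2 31.4 longaxis 81.7 z 0.2259
at [0.6091 0.0169 0.2294] yaw -7.99 -> tool [-0.0711  0.0894  0.0327] turn -0.19 F [-0.9 -0.6 -1.4] open 0.0205
```

Emit:
move_arm(
  deltas=[
    [[-0.035, 0, 0.015, 0], [-0.0705, 0.02, 0.0317, -0.2], [-0.0705, 0.06, 0.0317, -0.2], [-0.0705, 0.094, 0.0317, -0.2], [-0.0705, 0.094, 0.0317, -0.2]],
  ],
)

```text
time: 11.85
ee_pos: [0.5408, 0.0571, 0.1316]
tcp_rot: [-90.1, 0.4, -7.9]
wrist_force: [0.0, -0.5, -1.7]
opening: 0.0204
```

```bash
python3 - <<'E'
from h import *
c=camera("wrist"); np.savez("w5.npz",**c)
s=camera("side"); cv2.imwrite("pics/w5.png",np.hstack([c["color"][60:460,120:520],cv2.resize(s["color"][170:290,260:400],(467,400),interpolation=3)[:,:400]]))
goal(.5432,.0592,.13,-7.8)
P=cloud(c); z=P[...,2]
b=np.zeros((480,640),bool); b[210:400,255:375]=1
print("case");rect(P,b&(z>.120)&(z<.1300),100)
print("strip");rect(P,b&(z>.145)&(z<.16),100)
print("plate");rect(P,(z>.091)&(z<.099)&(P[...,0]>.48),300)
E
```

```text
at [0.5435 0.0574 0.1368] yaw -7.87 -> tool [-0.0005  0.0068  0.0018] turn -0.07 F [ 0.5  1.  -0.2] open 0.02
case
px [ 265  226   99   77 3619] c [523.2  60.1] size 40.1 31.6 longaxis 82.3 z 0.1284
strip
px [ 255  259  120  132 8884] c [538.8  56.2] size 55.8 42.0 longaxis -28.4 z 0.1506
plate
px [   91   196   304   183 20278] c [544.6  22.1] size 146.8 101.1 longaxis 82.3 z 0.0947
```

View pics/w5.png

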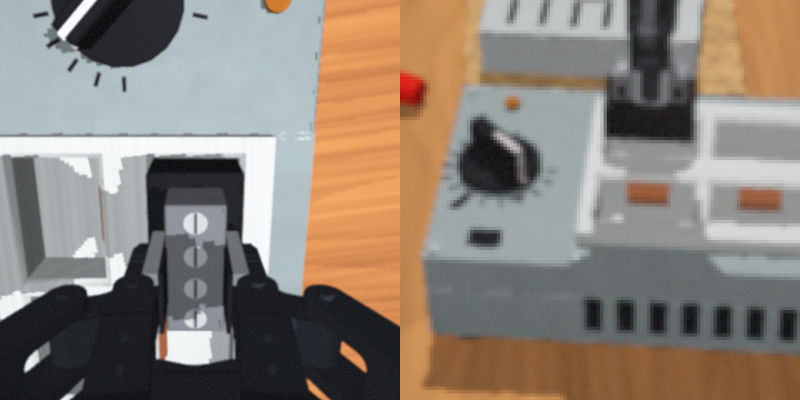

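Emit:
move_arm(
  deltas=[
    [[0, 0, 0, 0], [0, 0, 0, 0], [0, 0, 0, 0]],
  ],
)

```text
time: 12.25
ee_pos: [0.5447, 0.0581, 0.1372]
tcp_rot: [-90.0, -0.1, -7.8]
wrist_force: [-0.7, -0.4, -1.1]
opening: 0.0206
```

```bash
cat > m.py <<'E'
from h import *
import sys
def held(n,tgt):
    c=camera("wrist"); np.savez(n+".npz",**c); cv2.imwrite("pics/"+n+".png",c["color"])
    o=get_obs(); zt=o["ee_pos"][2]; P=cloud(c); z=P[...,2]
    b=np.zeros((480,640),bool); b[210:300,255:375]=1
    print("case");rect(P,b&(z>zt-.010)&(z<zt-.0005),100)
    b[:]=0; b[240:400,288:344]=1
    print("strip");rect(P,b&(z>zt+.014)&(z<zt+.024),100)
    print("plate");rect(P,(z>.091)&(z<.099)&(P[...,0]>.48),300)
    print("floors");rect(P,(z>.06)&(z<.075)&(P[...,0]>.48),300)
    goal(*tgt)
E
python3 -c "
from m import *
held('w6',(.5432,.0592,.13,-7.8))"
```

```text
case
px [ 265  227   99   73 3576] c [526.5  61.1] size 40.3 30.2 longaxis 82.6 z 0.1339
strip
px [ 288  259   56  132 7242] c [543.7  59.1] size 52.9 21.3 longaxis -7.5 z 0.1561
plate
px [   92   186   298   191 21050] c [547.9  21.6] size 147.1 108.1 longaxis 82.4 z 0.0947
floors
px [ 146  207   78  106 6990] c [535.2 -15.2] size 64.7 38.6 longaxis -6.8 z 0.067
px [274 207  78  11 851] c [517.3  61.4] size 43.2 7.3 longaxis 82.1 z 0.067
px [ 280  380   67   41 1877] c [642.   44.3] size 43.2 26.1 longaxis 82.2 z 0.0672
at [0.5445 0.0581 0.1369] yaw -7.82 -> tool [-0.0014  0.0069  0.0009] turn -0.02 F [ 0.7 -0.5 -1.4] open 0.0203
```

```bash
python3 - <<'E'
from h import *
for n in ("w4","w6"):
    c=dict(np.load(n+".npz")); P=cloud(c); z=P[...,2]
    a=np.radians(-7.8); ex=np.array([np.cos(a),np.sin(a)]); ey=np.array([-ex[1],ex[0]])
    D=P[...,:2]-np.array([.577,.0177]); X=D@ex*1000; Y=D@ey*1000
    m=(z>.0935)&(z<.097)
    for y0 in (-36,36):
        s=m&(abs(Y-y0)<10); xs=np.sort(X[s&(abs(X)<90)]); g=np.diff(xs); i=np.where(g>4)[0]; print(n,"along x at Y",y0,[(xs[k].round(1),xs[k+1].round(1)) for k in i],xs[[0,-1]].round(1))
    for x0 in (-39,39):
        s=m&(abs(X-x0)<10); ys=np.sort(Y[s&(abs(Y)<80)]); 
        if len(ys)<5: continue
        g=np.diff(ys); i=np.where(g>4)[0]; print(n,"along y at X",x0,[(ys[k].round(1),ys[k+1].round(1)) for k in i],ys[[0,-1]].round(1))
E
```

```text
w4 along x at Y -36 [(np.float64(-72.7), np.float64(-5.1)), (np.float64(4.5), np.float64(72.1))] [-82.8  83.1]
w4 along x at Y 36 [(np.float64(-72.7), np.float64(-4.9)), (np.float64(4.7), np.float64(72.9))] [-83.3  83.3]
w4 along y at X -39 [(np.float64(-56.6), np.float64(-12.4)), (np.float64(13.2), np.float64(56.8))] [-73.1  73.3]
w4 along y at X 39 [(np.float64(-56.4), np.float64(57.0))] [-72.9  73.3]
w6 along x at Y -36 [(np.float64(-73.8), np.float64(-5.2)), (np.float64(3.5), np.float64(72.6))] [-83.1  82.7]
w6 along x at Y 36 [] [-83.3 -73.3]
w6 along y at X -39 [(np.float64(-56.2), np.float64(-12.2)), (np.float64(11.0), np.float64(61.2))] [-73.3  73.2]
w6 along y at X 39 [(np.float64(-57.2), np.float64(57.5))] [-57.2  59. ]
```

Module and pocket agree within about 0.5 mm, so I go down in steps and watch the force.

Emit:
move_arm(
  deltas=[
    [[-0.0005, 0.006, 0, 0], [-0.0005, 0.012, 0, 0], [-0.0005, 0.016, 0, 0], [-0.0005, 0.019, 0, 0]],
  ],
)

```text
time: 12.7
ee_pos: [0.5432, 0.0582, 0.116]
tcp_rot: [-90.0, 0.1, -7.8]
wrist_force: [0.3, -0.3, -0.8]
opening: 0.0203
```

Emit:
move_arm(
  deltas=[
    [[0, 0.002, 0, 0], [0, 0.004, 0, 0], [0, 0.006, 0, 0], [0, 0.006, 0, 0]],
  ],
)

```text
time: 13.1
ee_pos: [0.5438, 0.0586, 0.1112]
tcp_rot: [-90.0, -0.1, -7.8]
wrist_force: [1.7, 3.6, 1.0]
opening: 0.0202
```

Emit:
move_arm(
  deltas=[
    [[0, 0.002, 0, 0], [0, 0.004, 0, 0], [0, 0.006, 0, 0], [0, 0.008, 0, 0], [0, 0.008, 0, 0]],
  ],
)

```text
time: 13.6
ee_pos: [0.5433, 0.0583, 0.1024]
tcp_rot: [-90.0, 0.0, -7.8]
wrist_force: [1.8, 3.8, -3.0]
opening: 0.0207
```

Emit:
move_arm(
  deltas=[
    [[0, 0.002, 0, 0], [0, 0.004, 0, 0], [0, 0.005, 0, 0], [0, 0.005, 0, 0]],
  ],
)

```text
time: 14.0
ee_pos: [0.5435, 0.0582, 0.0982]
tcp_rot: [-90.0, -0.0, -7.8]
wrist_force: [-0.7, 3.7, 3.7]
opening: 0.0206
```

Emit:
move_arm(
  deltas=[
    [[0, 0.001, 0, 0], [0, 0.002, 0, 0], [0, 0.002, 0, 0]],
  ],
)

```text
time: 14.3
ee_pos: [0.5435, 0.0582, 0.0981]
tcp_rot: [-90.0, -0.1, -7.8]
wrist_force: [-8.2, 2.5, 17.0]
opening: 0.0206
```

Emit:
move_arm(
  deltas=[
    [[0, 0, 0, 0], [0, 0, 0, 0], [0, 0, 0, 0], [0, -0.04, 0, 0], [0, -0.09, 0, 0]],
  ],
  claw=0.045,
)

```text
time: 14.8
ee_pos: [0.542, 0.0578, 0.1842]
tcp_rot: [-90.1, 0.3, -7.8]
wrist_force: [1.4, 0.5, -0.1]
opening: 0.0452
```

Emit:
move_arm(
  deltas=[
    [[0.008, -0.02, -0.045, 0], [0.016, -0.04, -0.09, 0], [0.024, -0.04, -0.135, 0], [0.032, -0.04, -0.18, 0], [0.04, -0.04, -0.225, 0]],
  ],
)

```text
time: 15.3
ee_pos: [0.5523, -0.1722, 0.2257]
tcp_rot: [-90.0, 0.0, -7.8]
wrist_force: [0.6, -0.1, 0.5]
opening: 0.0448
```

Emit:
move_arm(
  deltas=[
    [[0.008, 0, -0.045, -2.6], [0.0166, 0, -0.09, -5.2], [0.0166, 0, -0.093, -5.2], [0.0166, 0, -0.093, -5.2], [0.0166, 0, -0.093, -5.2]],
  ],
)

```text
time: 15.8
ee_pos: [0.5563, -0.2639, 0.2257]
tcp_rot: [-90.0, 0.0, -2.6]
wrist_force: [0.2, 0.4, 0.1]
opening: 0.0452
```

```bash
cat >> m.py <<'E'
def mods():
    c=camera("wrist"); P=cloud(c); z=P[...,2]
    print("case");rect(P,(z>.012)&(z<.07)&(P[...,1]<-.15)&(P[...,1]>-.45)&(P[...,0]>.39)&(P[...,0]<.7),500)
    print("strips");rect(P,(z>.044)&(z<.06)&(P[...,1]<-.15),200)
def plate():
    t=camera("top"); Q=cloud(t); z=Q[...,2]; b=np.zeros((480,640),bool); b[170:310,250:350]=1
    print("in pockets"); rect(Q,b&(z>.108)&(Q[...,0]>.48),20)
    b[:]=0; b[190:310,140:245]=1; print("lid");rect(Q,b&(z>.03)&(z<.055),500)
E
python3 -c "
from m import *
mods(); plate(); goal(.5563,-.265,.032,-2.6)"
```

```text
case
px [ 148   37   59   85 4432] c [ 438.  -374.2] size 64.1 40.8 longaxis -4.3 z 0.0456
px [ 291  177   44   72 3096] c [ 556.8 -265.1] size 63.9 40.0 longaxis -2.7 z 0.0433
strips
px [ 148   39   37   74 2262] c [ 438. -374.] size 52.1 23.2 longaxis -4.4 z 0.0518
px [ 300  188   26   61 1537] c [ 556.8 -264.9] size 52.0 22.2 longaxis -2.5 z 0.0519
px [317 388  70  37 737] c [ 748.4 -239.8] size 76.6 25.7 longaxis -68.0 z 0.0522
in pockets
px [280 225  11  20 166] c [541.8  62.4] size 51.5 22.1 longaxis -8.1 z 0.1166
lid
px [ 156  211   70   72 3571] c [513.7 327.8] size 179.5 161.6 longaxis -8.1 z 0.0461
at [ 0.5565 -0.2633  0.2261] yaw -2.54 -> tool [-1.000e-04  1.941e-01 -1.700e-03] turn 0.06 F [-0.8 -0.3  0.3] open 0.0448
```

Module B is home: its strip top reads 0.1166 m against an expected 0.117. Now A.

Emit:
move_arm(
  deltas=[
    [[0, 0.045, -0.0015, 0], [0, 0.09, -0.0015, 0], [0, 0.135, -0.0015, 0], [0, 0.165, -0.0015, 0], [0, 0.18, -0.0015, 0]],
  ],
)

```text
time: 16.4
ee_pos: [0.5551, -0.2641, 0.043]
tcp_rot: [-89.9, 0.2, -2.5]
wrist_force: [0.8, 1.0, -0.5]
opening: 0.045
```

Emit:
move_arm(
  deltas=[
    [[0, 0.007, 0, 0], [0, 0.014, 0, 0], [0, 0.014, 0, 0], [0, 0.014, 0, 0]],
  ],
)

```text
time: 16.8
ee_pos: [0.557, -0.2663, 0.0332]
tcp_rot: [-90.0, -0.1, -2.6]
wrist_force: [-0.4, 0.3, 0.1]
opening: 0.0446
```

Emit:
move_arm(
  deltas=[
    [[0, 0, 0, 0], [0, 0, 0, 0], [0, 0, 0, 0], [0, 0, 0, 0], [0, 0, 0, 0]],
  ],
  claw=0.01,
)

```text
time: 17.3
ee_pos: [0.5569, -0.2662, 0.0331]
tcp_rot: [-90.0, -0.1, -2.6]
wrist_force: [-0.2, 2.1, 5.6]
opening: 0.0205
```

Emit:
move_arm(
  deltas=[
    [[0, -0.03, 0, 0], [0, -0.07, 0, 0], [0, -0.11, 0, 0], [0, -0.14, 0, 0], [0, -0.14, 0, 0]],
  ],
)

```text
time: 17.8
ee_pos: [0.5577, -0.2667, 0.1768]
tcp_rot: [-90.2, -0.4, -2.6]
wrist_force: [1.0, 0.8, -2.2]
opening: 0.0205
```

```bash
python3 -c "
from h import *
goal(.5332,-.0124,.17,-7.8)"
```

```text
at [ 0.5577 -0.2667  0.1768] yaw -2.62 -> tool [-0.0361  0.0068  0.253 ] turn 5.18 F [ 1.   0.8 -2.2] open 0.0205
```

Emit:
move_arm(
  deltas=[
    [[-0.007, 0, 0.049, 1], [-0.014, 0, 0.098, 2], [-0.021, 0, 0.147, 3], [-0.028, 0, 0.196, 4], [-0.035, 0, 0.245, 5]],
  ],
)

```text
time: 18.3
ee_pos: [0.5315, -0.0179, 0.1705]
tcp_rot: [-90.0, 0.1, -7.7]
wrist_force: [1.1, 0.1, -1.3]
opening: 0.0203
```

Emit:
move_arm(
  deltas=[
    [[-0.001, 0.015, 0.008, 0.2], [-0.001, 0.03, 0.008, 0.2], [-0.001, 0.04, 0.008, 0.2], [-0.001, 0.04, 0.008, 0.2], [-0.001, 0.04, 0.008, 0.2]],
  ],
)

```text
time: 18.8
ee_pos: [0.5324, -0.0127, 0.1315]
tcp_rot: [-90.0, 0.0, -7.9]
wrist_force: [0.0, -0.4, -2.0]
opening: 0.0206
```

Emit:
move_arm(
  deltas=[
    [[0, 0, 0, 0], [0, 0, 0, 0]],
  ],
)

```text
time: 19.0
ee_pos: [0.5329, -0.0122, 0.1325]
tcp_rot: [-90.0, -0.1, -7.9]
wrist_force: [0.4, -0.0, -1.8]
opening: 0.0204
```

```bash
python3 -c "
from m import *
held('w7',(.5335,-.0125,.13,-7.8))"
```

```text
case
px [ 266  230   99   70 3497] c [515.4  -8.9] size 40.0 29.0 longaxis 82.4 z 0.1293
strip
px [ 288  263   56  131 7225] c [533.2 -10.9] size 53.0 21.3 longaxis -8.7 z 0.1515
plate
px [  236   191   305   188 23276] c [545.9  22.4] size 147.3 104.3 longaxis 82.0 z 0.0949
floors
px [275 213  80   8 591] c [507.1  -8. ] size 43.2 5.6 longaxis 81.7 z 0.0669
px [ 281  379   68   46 1835] c [629.4 -24.8] size 43.1 32.2 longaxis 83.4 z 0.067
at [ 0.5329 -0.012   0.1324] yaw -7.85 -> tool [ 0.0007  0.0024 -0.0004] turn -0.05 F [ 0.1 -0.7 -2.3] open 0.0205
```

Emit:
move_arm(
  deltas=[
    [[0, 0.004, -0.001, 0], [0, 0.009, -0.001, 0], [0, 0.014, -0.001, 0], [0, 0.016, -0.001, 0], [0, 0.018, -0.001, 0]],
  ],
)

```text
time: 19.55
ee_pos: [0.5324, -0.0129, 0.1139]
tcp_rot: [-90.0, -0.0, -7.8]
wrist_force: [-1.2, -2.6, 2.4]
opening: 0.0205
```

Emit:
move_arm(
  deltas=[
    [[0, 0.002, 0, 0], [0, 0.004, 0, 0], [0, 0.006, 0, 0], [0, 0.008, 0, 0], [0, 0.009, 0, 0]],
  ],
)

```text
time: 20.05
ee_pos: [0.5323, -0.0127, 0.1045]
tcp_rot: [-90.0, 0.0, -7.8]
wrist_force: [-1.1, -3.9, 1.2]
opening: 0.0205
```

Emit:
move_arm(
  deltas=[
    [[0, 0.002, 0, 0], [0, 0.004, 0, 0], [0, 0.006, 0, 0], [0, 0.0075, 0, 0], [0, 0.0075, 0, 0]],
  ],
)

```text
time: 20.55
ee_pos: [0.5324, -0.0125, 0.098]
tcp_rot: [-90.0, -0.0, -7.8]
wrist_force: [-3.5, -4.1, 5.6]
opening: 0.0205
```

Emit:
move_arm(
  deltas=[
    [[0, 0.001, 0, 0], [0, 0.0015, 0, 0], [0, 0.0015, 0, 0]],
  ],
)

```text
time: 20.85
ee_pos: [0.5324, -0.0125, 0.098]
tcp_rot: [-90.0, -0.1, -7.8]
wrist_force: [-6.9, -2.4, 17.5]
opening: 0.0205
```

Emit:
move_arm(
  deltas=[
    [[0, 0, 0, 0], [0, 0, 0, 0], [0, 0, 0, 0], [0, -0.04, 0, 0], [0, -0.09, 0, 0]],
  ],
  claw=0.045,
)

```text
time: 21.35
ee_pos: [0.531, -0.0123, 0.1844]
tcp_rot: [-90.0, 0.3, -7.8]
wrist_force: [1.6, -0.3, 1.1]
opening: 0.045
```

Emit:
move_arm(
  deltas=[
    [[-0.0054, -0.02, -0.045, 0], [-0.0108, -0.04, -0.09, 0], [-0.0162, -0.04, -0.135, 0], [-0.0216, -0.04, -0.18, 0], [-0.027, -0.04, -0.225, 0]],
  ],
)

```text
time: 21.85
ee_pos: [0.4746, -0.2332, 0.2258]
tcp_rot: [-90.0, -0.0, -7.8]
wrist_force: [-0.2, 0.6, -0.3]
opening: 0.0449
```

Emit:
move_arm(
  deltas=[
    [[-0.005, 0, -0.049, -1], [-0.01, 0, -0.098, -2], [-0.0174, 0, -0.146, -3.5], [-0.0174, 0, -0.146, -3.5], [-0.0174, 0, -0.146, -3.5]],
  ],
)

```text
time: 22.35
ee_pos: [0.4376, -0.3749, 0.2251]
tcp_rot: [-89.9, 0.0, -4.4]
wrist_force: [-0.5, 0.9, -0.1]
opening: 0.0455
```

```bash
python3 -c "
from m import *
mods(); plate(); goal(.438,-.374,.032,-4.3)"
```

```text
case
px [ 292  177   45   72 3108] c [ 437.8 -374.3] size 64.2 40.0 longaxis -4.3 z 0.0435
strips
px [ 176    0   38   46 1349] c [ 279.6 -452.4] size 29.6 22.4 longaxis 0.8 z 0.0498
px [ 351    0   47   44 1222] c [ 285.4 -318.1] size 32.5 21.9 longaxis -32.3 z 0.05
px [ 302  188   26   61 1550] c [ 437.9 -374.1] size 52.3 21.6 longaxis -4.7 z 0.0519
px [   0  326   46   94 1305] c [ 568.7 -672.7] size 98.6 4.2 longaxis 9.9 z 0.0515
in pockets
px [280 225  11  20 167] c [541.9  62. ] size 53.1 22.2 longaxis -8.3 z 0.117
px [308 229  11  21 166] c [531.8  -9.9] size 52.5 21.7 longaxis -8.0 z 0.1167
lid
px [ 156  211   69   72 3567] c [513.7 328.3] size 179.3 161.9 longaxis -8.1 z 0.046
at [ 0.4383 -0.3734  0.2257] yaw -4.29 -> tool [-0.0003  0.1937 -0.0006] turn 0.01 F [-0.2  0.4 -0.2] open 0.045
```

Both are home. Now C, then the rear-right pocket.

Emit:
move_arm(
  deltas=[
    [[0, 0.045, -0.0005, 0], [0, 0.09, -0.0005, 0], [0, 0.135, -0.0005, 0], [0, 0.165, -0.0005, 0], [0, 0.18, -0.0005, 0]],
  ],
)

```text
time: 22.95
ee_pos: [0.4376, -0.3722, 0.043]
tcp_rot: [-89.9, 0.2, -4.2]
wrist_force: [-0.1, 0.2, 0.1]
opening: 0.0449
```

Emit:
move_arm(
  deltas=[
    [[0, 0.007, 0, 0], [0, 0.0137, 0, 0], [0, 0.0137, 0, 0], [0, 0.0137, 0, 0]],
  ],
)

```text
time: 23.35
ee_pos: [0.4386, -0.375, 0.0335]
tcp_rot: [-90.1, -0.1, -4.3]
wrist_force: [-0.5, -0.1, 0.4]
opening: 0.0453
```

Emit:
move_arm(
  deltas=[
    [[0, 0, 0, 0], [0, 0, 0, 0], [0, 0, 0, 0], [0, 0, 0, 0], [0, 0, 0, 0]],
  ],
  claw=0.01,
)

```text
time: 23.85
ee_pos: [0.4385, -0.3751, 0.0334]
tcp_rot: [-90.1, -0.1, -4.3]
wrist_force: [-0.6, 1.6, 6.1]
opening: 0.0201
```

Emit:
move_arm(
  deltas=[
    [[0, -0.03, 0, 0], [0, -0.07, 0, 0], [0, -0.11, 0, 0], [0, -0.15, 0, 0], [0, -0.15, 0, 0]],
  ],
)

```text
time: 24.35
ee_pos: [0.4394, -0.3759, 0.1884]
tcp_rot: [-90.3, -0.4, -4.3]
wrist_force: [0.2, 0.1, -1.1]
opening: 0.0202
```

```bash
python3 -c "
from h import *
goal(.6108,-.0234,.187,-7.8)"
```

```text
at [ 0.4394 -0.3759  0.1884] yaw -4.31 -> tool [0.1444 0.0014 0.3644] turn 3.49 F [ 0.2  0.1 -1.1] open 0.0202
```

Emit:
move_arm(
  deltas=[
    [[0.018, 0, 0.045, 0], [0.036, 0, 0.09, 0], [0.054, 0, 0.135, 0], [0.072, 0, 0.18, 0], [0.09, 0, 0.225, 0]],
  ],
)

```text
time: 24.85
ee_pos: [0.545, -0.1552, 0.1816]
tcp_rot: [-90.0, 0.0, -4.3]
wrist_force: [1.9, -0.5, -0.9]
opening: 0.0206
```

Emit:
move_arm(
  deltas=[
    [[0.018, 0, 0.045, 1], [0.036, 0, 0.09, 2], [0.0544, 0, 0.1394, 3.5], [0.0544, 0.02, 0.1394, 3.5], [0.0544, 0.04, 0.1394, 3.5]],
  ],
)

```text
time: 25.35
ee_pos: [0.6099, -0.0201, 0.141]
tcp_rot: [-90.0, 0.0, -7.6]
wrist_force: [0.6, -1.1, -1.0]
opening: 0.0203
```

Emit:
move_arm(
  deltas=[
    [[0, 0.01, 0, 0], [0, 0.014, 0, 0], [0, 0.014, 0, 0], [0, 0.014, 0, 0]],
  ],
)

```text
time: 25.75
ee_pos: [0.6096, -0.0225, 0.1292]
tcp_rot: [-90.0, -0.1, -7.8]
wrist_force: [-0.1, -0.3, -1.0]
opening: 0.0204
```

```bash
python3 -c "
from m import *
held('w8',(.6107,-.0231,.13,-7.8))"
```

```text
case
px [ 266  229   99   71 3505] c [591.9 -19.4] size 40.2 29.8 longaxis 82.1 z 0.1255
strip
px [ 288  261   56  131 7180] c [609.5 -21.1] size 53.2 21.2 longaxis -8.8 z 0.1478
plate
px [  222     7   354   352 62491] c [577.1  18.1] size 167.3 147.1 longaxis -7.7 z 0.0948
floors
px [ 406  216   81  108 7271] c [623.3  49.5] size 63.3 39.2 longaxis -7.6 z 0.0671
at [ 0.6097 -0.0225  0.1293] yaw -7.84 -> tool [ 0.0011 -0.0007 -0.0005] turn -0.04 F [ 0.3 -0.3 -1.6] open 0.0206
```

Emit:
move_arm(
  deltas=[
    [[0.0012, 0.0, -0.001, 0], [0.0012, 0.006, -0.001, 0], [0.0012, 0.01, -0.001, 0], [0.0012, 0.013, -0.001, 0], [0.0012, 0.015, -0.001, 0]],
  ],
)

```text
time: 26.3
ee_pos: [0.6104, -0.0237, 0.1131]
tcp_rot: [-90.1, -0.0, -7.8]
wrist_force: [-1.0, -3.1, 2.6]
opening: 0.0207
```

Emit:
move_arm(
  deltas=[
    [[0, 0.002, 0, 0], [0, 0.004, 0, 0], [0, 0.006, 0, 0], [0, 0.008, 0, 0], [0, 0.009, 0, 0]],
  ],
)

```text
time: 26.8
ee_pos: [0.6103, -0.0233, 0.1039]
tcp_rot: [-90.0, 0.0, -7.8]
wrist_force: [-0.1, -3.9, 1.3]
opening: 0.0201
```

Emit:
move_arm(
  deltas=[
    [[0, 0.002, 0, 0], [0, 0.004, 0, 0], [0, 0.006, 0, 0], [0, 0.0075, 0, 0], [0, 0.0075, 0, 0]],
  ],
)

```text
time: 27.3
ee_pos: [0.6104, -0.0232, 0.0983]
tcp_rot: [-90.0, -0.1, -7.8]
wrist_force: [-6.0, -3.3, 11.8]
opening: 0.0205
```

Emit:
move_arm(
  deltas=[
    [[0, 0.0008, 0, 0], [0, 0.0008, 0, 0]],
  ],
)

```text
time: 27.5
ee_pos: [0.6104, -0.0232, 0.0984]
tcp_rot: [-90.0, -0.1, -7.8]
wrist_force: [-8.2, -4.2, 17.8]
opening: 0.0205
```

Emit:
move_arm(
  deltas=[
    [[0, 0, 0, 0], [0, 0, 0, 0], [0, 0, 0, 0], [0, -0.04, 0, 0], [0, -0.09, 0, 0]],
  ],
  claw=0.045,
)

```text
time: 28.0
ee_pos: [0.609, -0.0229, 0.184]
tcp_rot: [-90.0, 0.3, -7.8]
wrist_force: [2.3, 0.3, 1.1]
opening: 0.0448
```

Emit:
move_arm(
  deltas=[
    [[-0.018, -0.02, 0.042, 0], [-0.036, -0.04, 0.084, 0], [-0.054, -0.04, 0.126, 0], [-0.072, -0.04, 0.168, 0], [-0.09, -0.04, 0.21, 0]],
  ],
  claw=0.0854,
)

```text
time: 28.5
ee_pos: [0.549, 0.199, 0.2258]
tcp_rot: [-90.0, 0.0, -7.8]
wrist_force: [0.9, -0.5, -0.0]
opening: 0.0852
```

Emit:
move_arm(
  deltas=[
    [[-0.018, 0, 0.042, 0], [-0.036, 0, 0.084, 0], [-0.053, 0, 0.121, 0], [-0.053, 0, 0.121, 0], [-0.053, 0, 0.121, 0]],
  ],
)

```text
time: 29.0
ee_pos: [0.5131, 0.3251, 0.2253]
tcp_rot: [-90.0, 0.0, -7.7]
wrist_force: [-0.3, -0.4, -0.2]
opening: 0.0854
```

Emit:
move_arm(
  deltas=[
    [[0, 0, 0, 0], [0, 0, 0, 0]],
  ],
)

```text
time: 29.2
ee_pos: [0.5141, 0.3231, 0.2259]
tcp_rot: [-90.0, 0.0, -7.9]
wrist_force: [0.1, -0.3, -0.1]
opening: 0.0853
```

```bash
python3 - <<'E'
from m import *
plate()
c=camera("wrist"); t=camera("top"); P=cloud(c); z=P[...,2]; np.savez("t9.npz",**t)
print("knob");rect(P,(z>.07)&(z<.09)&(P[...,1]>.2)&(P[...,0]<.6),200)
print("lid");rect(P,(z>.04)&(z<.052)&(P[...,1]>.2)&(P[...,0]<.65),2000)
cv2.imwrite("pics/t9.png",np.hstack([cv2.resize(t["color"],(480,360)),cv2.resize(t["color"][180:300,250:350],(300,360),interpolation=3)]))
goal(.5138,.324,.05,-8)
E
```

```text
in pockets
px [312 200  11  20 161] c [609.5 -20.4] size 52.5 21.7 longaxis -7.1 z 0.1165
px [280 225  11  20 166] c [541.4  62.4] size 52.6 21.5 longaxis -7.3 z 0.1163
px [308 229  11  21 166] c [531.9  -9.8] size 52.2 21.7 longaxis -7.8 z 0.1168
lid
px [ 167  211   58   72 2327] c [513.5 327.8] size 179.3 161.6 longaxis -8.0 z 0.0459
knob
px [ 293  201   47   48 1756] c [513.7 324.8] size 37.3 36.8 longaxis -49.5 z 0.0797
lid
px [  219   108   196   202 34737] c [514.2 324.7] size 179.2 159.6 longaxis -8.2 z 0.0459
at [0.5141 0.3233 0.2261] yaw -7.89 -> tool [-0.0004  0.1761  0.0007] turn 0.11 F [-0.2  0.6 -0.5] open 0.0854
```

View pics/t9.png

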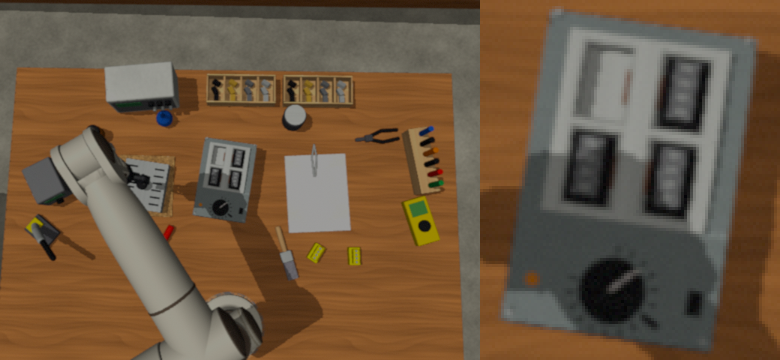

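All three modules are seated, in the crop at (590,168), (672,180) and (686,95), and the sheet is empty. I grasp the lid.

Emit:
move_arm(
  deltas=[
    [[0, 0.045, 0.001, 0], [0, 0.09, 0.001, 0], [0, 0.13, 0.001, 0], [0, 0.16, 0.001, 0], [0, 0.175, 0.001, 0]],
  ],
)

```text
time: 29.85
ee_pos: [0.5128, 0.3238, 0.0479]
tcp_rot: [-90.1, 0.2, -7.9]
wrist_force: [0.6, 0.2, -0.6]
opening: 0.0849
```

Emit:
move_arm(
  deltas=[
    [[0, 0, 0, 0], [0, 0, 0, 0]],
  ],
)

```text
time: 30.05
ee_pos: [0.5145, 0.3253, 0.0525]
tcp_rot: [-89.9, -0.1, -7.8]
wrist_force: [-0.2, 0.4, 0.8]
opening: 0.0854
```

Emit:
move_arm(
  deltas=[
    [[0, 0, 0, 0], [0, 0, 0, 0], [0, 0, 0, 0], [0, 0, 0, 0], [0, 0, 0, 0]],
  ],
  claw=0.02,
  newtons=60,
)

```text
time: 30.55
ee_pos: [0.5142, 0.3254, 0.0521]
tcp_rot: [-89.9, -0.1, -7.8]
wrist_force: [-0.8, -0.1, 5.8]
opening: 0.036
```

Emit:
move_arm(
  deltas=[
    [[0, 0, 0, 0], [0, -0.02, 0, 0], [0, -0.06, 0, 0], [0, -0.11, 0, 0], [0, -0.15, 0, 0]],
  ],
)

```text
time: 31.05
ee_pos: [0.5136, 0.325, 0.2031]
tcp_rot: [-90.0, -0.0, -7.8]
wrist_force: [0.8, 0.3, -3.8]
opening: 0.0362
```

```bash
python3 -c "
from h import *
goal(.577,.0178,.2,-8)"
```

```text
at [0.5136 0.325  0.2031] yaw -7.8 -> tool [ 0.1046  0.0031 -0.2958] turn 0.2 F [ 0.8  0.3 -3.8] open 0.0362
```

Emit:
move_arm(
  deltas=[
    [[0.017, 0, -0.048, 0], [0.034, 0, -0.096, 0], [0.051, 0, -0.144, 0], [0.068, 0, -0.192, 0], [0.085, 0, -0.24, 0]],
  ],
)

```text
time: 31.55
ee_pos: [0.5643, 0.0784, 0.2006]
tcp_rot: [-90.0, 0.0, -7.8]
wrist_force: [0.5, -0.4, -3.6]
opening: 0.0361
```

Emit:
move_arm(
  deltas=[
    [[0.017, 0, -0.045, -0.2], [0.0196, 0, -0.0558, -0.2], [0.0196, 0, -0.0558, -0.2], [0.0196, 0, -0.0558, -0.2], [0.0196, 0, -0.0558, -0.2]],
  ],
)

```text
time: 32.05
ee_pos: [0.5762, 0.0236, 0.2008]
tcp_rot: [-90.0, 0.0, -7.5]
wrist_force: [0.1, 0.1, -3.9]
opening: 0.0362
```

```bash
python3 - <<'E'
from h import *
c=camera("wrist"); P=cloud(c); z=P[...,2]; zt=get_obs()["ee_pos"][2]
print("lid");rect(P,(z>zt-.012)&(z<zt+.002),2000)
print("house");rect(P,(z>.08)&(z<.089)&(P[...,0]>.35)&(P[...,1]<.15),500)
goal(.577,.0178,.133,-8)
cv2.imwrite("pics/w10.png",c["color"])
E
```

```text
lid
px [  100    80   432   278 94622] c [545.1  28.6] size 159.7 116.3 longaxis 82.2 z 0.1947
px [ 253  362  124   63 4497] c [622.   18.4] size 58.0 34.7 longaxis 82.1 z 0.1945
house
px [  149     0   314    82 19571] c [451.4  34.9] size 190.5 45.8 longaxis 82.5 z 0.085
at [0.5762 0.0237 0.2008] yaw -7.51 -> tool [ 0.0016  0.0678 -0.0057] turn 0.49 F [-0.2 -0.2 -4.2] open 0.0362
```

View pics/w10.png

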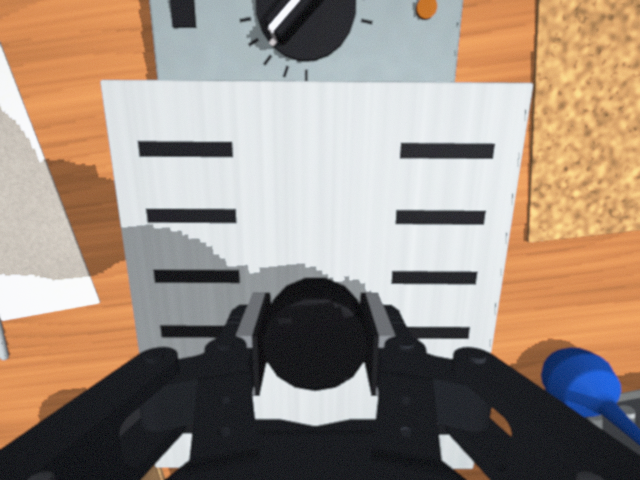

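Emit:
move_arm(
  deltas=[
    [[0.0016, 0, -0.006, 0.2], [0.0016, 0.02, -0.006, 0.2], [0.0016, 0.04, -0.006, 0.2], [0.0016, 0.05, -0.006, 0.2], [0.0016, 0.05, -0.006, 0.2]],
  ],
)

```text
time: 32.6
ee_pos: [0.5763, 0.0164, 0.1494]
tcp_rot: [-90.0, 0.1, -7.8]
wrist_force: [0.1, -0.1, -3.4]
opening: 0.0363
```

```bash
python3 - <<'E'
from h import *
c=camera("wrist"); P=cloud(c); z=P[...,2]; zt=get_obs()["ee_pos"][2]
print("lid");rect(P,(z>zt-.012)&(z<zt+.002),2000)
goal(.577,.0178,.133,-7.7)
E
```

```text
lid
px [  100    79   432   279 94673] c [545.5  21.6] size 159.8 116.7 longaxis 81.9 z 0.1434
px [ 253  362  124   63 4501] c [621.9  10.9] size 58.0 34.8 longaxis 82.2 z 0.143
at [0.5768 0.0164 0.1508] yaw -7.78 -> tool [-0.      0.0178  0.0014] turn -0.08 F [ 0.3 -0.7 -3.7] open 0.0363
```

Emit:
move_arm(
  deltas=[
    [[0.0005, 0.004, 0.0008, 0], [0.0005, 0.008, 0.0008, 0], [0.0005, 0.012, 0.0008, 0], [0.0005, 0.015, 0.0008, 0], [0.0005, 0.015, 0.0008, 0]],
  ],
)

```text
time: 33.15
ee_pos: [0.5775, 0.0169, 0.1354]
tcp_rot: [-90.0, 0.0, -7.8]
wrist_force: [0.6, -0.1, -3.8]
opening: 0.0361
```

Emit:
move_arm(
  deltas=[
    [[0, 0.001, 0, 0], [0, 0.002, 0, 0], [0, 0.003, 0, 0], [0, 0.004, 0, 0], [0, 0.004, 0, 0]],
  ],
)

```text
time: 33.65
ee_pos: [0.5778, 0.0169, 0.1331]
tcp_rot: [-90.0, -0.1, -7.8]
wrist_force: [-2.6, 0.2, 4.5]
opening: 0.0356
```

Emit:
move_arm(
  deltas=[
    [[0, 0, 0, 0], [0, 0, 0, 0], [0, 0, 0, 0], [0, 0, 0, 0], [0, 0, 0, 0]],
  ],
  claw=0.0854,
)

```text
time: 34.15
ee_pos: [0.5778, 0.0169, 0.1318]
tcp_rot: [-90.0, -0.0, -7.8]
wrist_force: [0.3, 0.3, -0.2]
opening: 0.0852
```

Emit:
move_arm(
  deltas=[
    [[0, -0.02, 0, 0], [0, -0.06, 0, 0], [0, -0.09, 0, 0], [-0.045, -0.09, 0, 0], [-0.09, -0.09, 0.001, 0]],
  ],
)

```text
time: 34.65
ee_pos: [0.4889, 0.0302, 0.222]
tcp_rot: [-90.0, -0.0, -7.8]
wrist_force: [0.3, 0.4, 0.8]
opening: 0.0854
```

Emit:
move_arm(
  deltas=[
    [[-0.03, 0, 0, 0], [-0.04, 0, 0, 0], [-0.04, 0, 0, 0], [-0.04, 0, 0, 0], [-0.04, 0, 0, 0]],
  ],
  claw=0.035,
)

```text
time: 35.15
ee_pos: [0.45, 0.0355, 0.2215]
tcp_rot: [-90.0, 0.0, -7.8]
wrist_force: [-0.6, -0.2, -0.6]
opening: 0.0351
```

```bash
cat >> m.py <<'E'
def timer(n):
    c=camera("wrist"); P=cloud(c); z=P[...,2]; np.savez(n+".npz",**c); cv2.imwrite("pics/"+n+".png",c["color"])
    R=(P[...,0]>.37)&(P[...,0]<.475)&(P[...,1]<.1)&(P[...,1]>-.02)
    print("bar");rect(P,R&(z>.111)&(z<.12),100)
    print("skirt");rect(P,R&(z>.0885)&(z<.12),100)
E
python3 - <<'E'
from m import *
timer("w11")
t=camera("top"); Q=cloud(t); z=Q[...,2]; b=np.zeros((480,640),bool); b[170:310,250:350]=1
print("lid top");rect(Q,b&(z>.12)&(z<.135),100)
goal(.4325,.037,.15,-51.4)
E
```

```text
bar
px [ 282  183   65   65 1477] c [433.4  37.2] size 52.8 13.3 longaxis -52.5 z 0.1158
skirt
px [ 273  168   81   80 5124] c [432.5  38.2] size 59.3 57.7 longaxis 42.7 z 0.0923
lid top
px [ 271  184   66   76 2375] c [577.3  20.9] size 179.7 159.3 longaxis -8.2 z 0.1265
at [0.4498 0.0354 0.2214] yaw -7.83 -> tool [-0.0173  0.0714 -0.0008] turn 43.57 F [-0.4 -0.3 -0.1] open 0.035
```

View pics/w11.png

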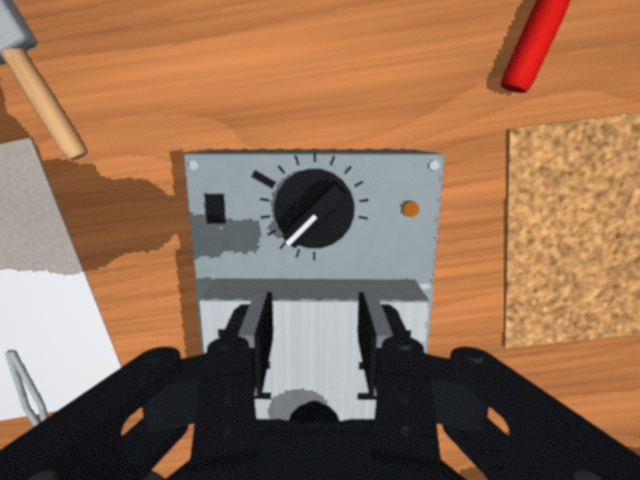

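The lid's top is at 0.1265 m, as at the start, so it is fully down. The bold mark is at (263,179); the pointer's white end is at (300,230).

Emit:
move_arm(
  deltas=[
    [[-0.005, 0.01, 0, 8], [-0.01, 0.02, 0, 16], [-0.0167, 0.03, -0.0005, 24], [-0.0167, 0.04, -0.0005, 32], [-0.0167, 0.05, -0.0005, 40]],
  ],
)

```text
time: 35.75
ee_pos: [0.4328, 0.0373, 0.1712]
tcp_rot: [-90.0, 0.0, -48.1]
wrist_force: [0.6, 0.8, -0.3]
opening: 0.0352
```

Emit:
move_arm(
  deltas=[
    [[0, 0.01, 0, 4.5], [0, 0.02, 0, 4.5], [0, 0.02, 0, 4.5], [0, 0.02, 0, 4.5]],
  ],
)

```text
time: 36.15
ee_pos: [0.4325, 0.0373, 0.1518]
tcp_rot: [-90.0, 0.0, -52.2]
wrist_force: [0.1, 0.6, -0.1]
opening: 0.0351
```

```bash
python3 - <<'E'
from m import *
c=dict(np.load("w11.npz"))
t=np.array([.4332,.0372,0])
for q in ((263,179),(254,173),(272,185)): 
    d=px(c,*q,.085)-t; print("mark",d.round(4),np.degrees(np.arctan2(d[1],d[0])),np.hypot(*d[:2]))
d=px(c,289,243,.116)-px(c,315,217,.116); print("white",np.degrees(np.arctan2(d[1],d[0])))
timer("w12"); goal(.4332,.0372,.097,-52.3)
E
```

```text
mark [-0.0262 -0.0334  0.085 ] -128.1428237165022 0.04246713254684615
mark [-0.0314 -0.0392  0.085 ] -128.73406083090674 0.05020525096478276
mark [-0.021  -0.0276  0.085 ] -127.27889577097537 0.03466643983117904
white -52.17862020365692
bar
px [ 303  228   26   99 2422] c [433.3  38. ] size 52.5 12.7 longaxis -52.6 z 0.1158
skirt
px [ 263  211  105  116 8471] c [432.8  38.5] size 59.7 58.4 longaxis 37.8 z 0.0922
at [0.4327 0.0373 0.1522] yaw -52.23 -> tool [0.0004 0.0552 0.0003] turn 0.07 F [-0.7  0.3  1. ] open 0.0351
```

Emit:
move_arm(
  deltas=[
    [[0, 0.02, 0.0005, 0], [0, 0.04, 0.0005, 0], [0, 0.05, 0.0005, 0], [0, 0.055, 0.0005, 0], [0, 0.055, 0.0005, 0]],
  ],
)

```text
time: 36.7
ee_pos: [0.4328, 0.0377, 0.0969]
tcp_rot: [-90.0, 0.0, -52.3]
wrist_force: [0.9, 0.6, 0.1]
opening: 0.0345
```

Emit:
move_arm(
  deltas=[
    [[0, 0, 0, 0], [0, 0, 0, 0], [0, 0, 0, 0], [0, 0, 0, 0], [0, 0, 0, 0]],
  ],
  claw=0.004,
  newtons=40,
)

```text
time: 37.2
ee_pos: [0.4329, 0.0374, 0.0979]
tcp_rot: [-90.0, -0.1, -52.3]
wrist_force: [-4.7, -2.1, 6.1]
opening: 0.0121
```

Emit:
move_arm(
  deltas=[
    [[0, 0, 0, 8], [0, 0, 0, 16], [0, 0, 0, 24], [0, 0, 0, 32], [0, 0, 0, 40]],
  ],
)

```text
time: 37.7
ee_pos: [0.4332, 0.0374, 0.098]
tcp_rot: [-89.9, -0.0, -92.6]
wrist_force: [-1.9, -2.4, 4.5]
opening: 0.012
```

Emit:
move_arm(
  deltas=[
    [[0, 0, 0, 8], [0, 0, 0, 16], [0, 0, 0, 24], [0, 0, 0, 32], [0, 0, 0, 35.7]],
  ],
)

```text
time: 38.2
ee_pos: [0.4335, 0.0373, 0.098]
tcp_rot: [-89.9, 0.0, -128.3]
wrist_force: [-0.3, -3.4, 4.2]
opening: 0.012
```

Emit:
move_arm(
  deltas=[
    [[0, 0, 0, 0], [0, 0, 0, 0], [0, 0, 0, 0]],
  ],
)

```text
time: 38.5
ee_pos: [0.4334, 0.0373, 0.0979]
tcp_rot: [-89.9, 0.0, -127.9]
wrist_force: [-0.7, -3.8, 6.0]
opening: 0.0122
```

Release, rise clear and check.

Emit:
move_arm(
  deltas=[
    [[0, 0, 0, 0], [0, 0, 0, 0], [0, 0, 0, 0], [0, 0, 0, 0], [0, -0.02, 0, 0]],
  ],
  claw=0.035,
)

```text
time: 39.0
ee_pos: [0.4315, 0.0376, 0.1149]
tcp_rot: [-90.2, -0.2, -128.0]
wrist_force: [-0.6, -0.4, 0.1]
opening: 0.0352
```

Emit:
move_arm(
  deltas=[
    [[0, -0.04, 0, 0], [0, -0.09, 0, 0], [0, -0.12, 0, 0], [0, -0.12, 0, 0], [0, -0.12, 0, 0]],
  ],
)

```text
time: 39.5
ee_pos: [0.4332, 0.0377, 0.2372]
tcp_rot: [-90.0, 0.0, -128.0]
wrist_force: [-0.1, -0.4, -0.4]
opening: 0.0347
```

```bash
python3 - <<'E'
from m import *
timer("w13"); goal(.4333,.0377,.2,-128)
t=camera("top"); Q=cloud(t); z=Q[...,2]; b=np.zeros((480,640),bool); b[170:310,250:350]=1
print("lid top");rect(Q,b&(z>.12)&(z<.135),100)
s=camera("side"); w=cv2.imread("pics/w13.png")
cv2.imwrite("pics/end.png",np.hstack([cv2.resize(w,(400,300)),cv2.resize(s["color"],(400,300))]))
E
```

```text
bar
px [ 306  199   19   71 1213] c [433.6  38.6] size 51.5 13.0 longaxis 51.7 z 0.1158
skirt
px [ 277  189   76   81 4465] c [433.6  39. ] size 59.2 58.7 longaxis -36.6 z 0.0922
at [0.4328 0.0377 0.2362] yaw -128.0 -> tool [-0.0003  0.0362  0.0004] turn 0.0 F [ 0.6 -0.1 -0.1] open 0.0348
lid top
px [ 269  184   68   76 2699] c [577.3  20.8] size 179.8 159.1 longaxis -8.2 z 0.1266
```

View pics/end.png

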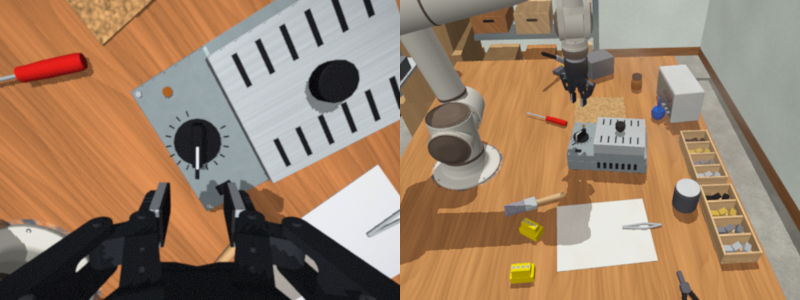

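The white line at (198,160) points straight at the bold mark: the bar reads −128.3° and the mark about −128.1°. The lid is down, and the tin and blower are standing. I hand the job in.

```bash
python3 -c "
from workcell import *
print(job_done())"
```

```text
the job is handed in; nothing more can be done
None
```

The job is done and handed in at about 39.5 s of the 210 s allowed. I lifted the lid onto the cork mat and pressed the three modules present fully home. Then I put the lid back around the plate and turned the timer to the bold mark.

Last checks:
- **Modules:** their strip tops read 0.1163 to 0.1168 m in the last look before the lid went back on, against 0.117 m when fully home. No fourth module was in view.
- **Lid:** its top is at 0.1266 m, the same height as at the start, so it sits fully down.
- **Timer:** the pointer reads −128.3° and the bold mark about −128.1°.
- **Tin and blower:** both are standing in the last side picture. I did not measure their positions.
- **Knocked items:** I saw no sign that the lid or a module had been knocked aside.
- **Disagreement:** the top and wrist cameras differed by up to about 4 mm sideways. I used the wrist camera for the grasps and fits; no check failed.

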